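# Start a run at the analyser console

### The job

Start a run at the analyser's control console: first tip the rocker switch over by pressing its raised half fully down, then push the large round key fully in so that it stays in, and last press the long bar key fully down and let it come back up. Press only, in that order: leave the small round vent key out, and leave the crucible, the pellet and the other loose things where they are.

Things in the scene. Friction and masses are not known exactly. Their poses are not given: they have to be found in the camera images.
- console: fixed white console with blue foot, 250 (x) x 310 (y) x 50 mm; origin under its centre, x to its back (away from robot), y left. Blue hood 26 mm deep, 25 mm above the deck, along the back edge. On the level deck four black plates, 74 mm square, 6 mm thick, in 2 rows 100 mm apart (x) and 2 columns 120 mm apart (y), square to it, one grey control centred on each; places vary
- rocker (a joint): rocker switch: flat grey paddle 60 (console x) x 30 (y) x 8 mm between black cheeks (22 mm above deck), on a level axle along console y at its plate's middle, 18 mm above deck. 0 rad = off (half towards console's back raised, nearer half down), 0.56 = fully over (back half down); stays where left. Takes about 2.3 N at 20 mm from the axle, 5 N at 10 mm
- rocker_raised (a point): middle of the raised half's upper face (moves with the paddle), 20 mm from the axle towards the console's back; about 77 mm over the table when off, about 66 mm when fully over. Its x axis tilts with the paddle
- gas_key (a joint): large round grey key, diameter 40 mm; 0 m = out, 0.008 m = fully in; slides straight down against about 3.5 N of friction and stays where it is left
- gas_key_top (a point): centre of the large round key's top face; 74 mm over the table when out, 66 mm when in
- start_key (a joint): long grey bar key, 60 (console y) by 20 (console x) mm; 0 m = up, 0.006 m = fully down; spring of 1.2 N at the top to 4 N fully down, comes back up when released
- start_key_top (a point): centre of the bar key's top face; 72 mm over the table when up, 66 mm when down
- vent_key (a joint): small round grey key, diameter 20 mm, to be left out; 0 m = out, 0.008 m = in; stays where it is left
- vent_key_top (a point): centre of the small round key's top face, 74 mm over the table when out
- crucible: loose white ceramic cup, diameter 22, 24 mm high, standing on the deck near its middle; origin under its centre
- pellet: loose steel cylinder, diameter 16, 14 mm high, standing on the deck near its front edge; origin under its centre
- beaker: loose glass beaker, diameter 66, 85 mm high, on the table left of the console; origin under its centre
- jar: loose white jar, diameter 56, 75 mm high, on the table left of the console; origin under its centre
- dish: loose white ceramic dish, diameter 84, 20 mm high, on the table right of the console; origin under its centre
- tweezers: loose steel tweezers, 125 mm long, 8 mm high, lying on the table right of the console; origin under the middle
- spoon: loose steel spoon, 150 mm long, lying on the table right of the console

How it is judged:
On the way, in this order (a step that is already met when the one before it is completed fails the run):
1. the rocker is tipped fully over (value of joint rocker above 0.48 rad), for 0.1 s.
2. the large round key is pushed fully in (value of joint gas_key above 0.0065 m), for 0.1 s.
3. the bar key is pressed fully down (value of joint start_key above 0.0048 m), for 0.1 s.
At the end, for the whole second after the job is handed in: the rocker is over (above 0.48 rad), the large round key is in (above 6.5 mm), the bar key is back up (below 1 mm), the small round key is still out (below 2.5 mm), and every loose thing is within 20 mm of where it started (value of joint rocker above 0.48 rad and value of joint gas_key above 0.0065 m and value of joint start_key below 0.001 m and value of joint vent_key below 0.0025 m and distance of each of crucible, pellet, beaker, jar, dish, tweezers, spoon from where it was at the start of the episode below 0.02 m); the robot touches nothing.
It fails at once if the large round key is pushed before the rocker is over (value of joint gas_key above 0.003 m and value of joint rocker below 0.45 rad).
It fails at once if the bar key is pressed before the rocker is over and the large round key is in (value of joint start_key above 0.003 m and (value of joint rocker below 0.45 rad or value of joint gas_key below 0.006 m)).
It fails at once if the small round key is pushed in (value of joint vent_key above 0.003 m).
It fails at once if a loose thing is lifted, carried or shifted (distance of any of crucible, pellet, beaker, jar, dish, tweezers, spoon from where it was at the start of the episode above 0.02 m).
It also fails if it takes over 48 s, if anything falls off the work surface, if the arm or the gripper's body presses on something with over 40 N, if the wrist force passes 120 N, or if a joint passes its speed limit or range.

### The arm

A 6-joint arm with a two-finger parallel gripper is mounted at the origin on the work surface. World frame = base frame: x ahead of the robot, y to its left, z up, the work surface at z = 0. Lengths are in m, angles in rad, forces in N, time in s.
With the tool pointing down it reaches from about 0.325 to 0.9 m from the base axis. Payload 6.1 kg.
Tool frame: the origin (TCP) lies midway between the tips of the shut fingers; the grasp point (between the pads) lies 19 mm behind it; z points along the fingers, y is the line along which they close (so a half turn about z gives the same grasp; the last joint's range is limited). The gripper opens to 87 mm and grips with 3 to 60 N. Pads are 19 mm wide; open, the fingers measure 117 mm over their backs; the gripper's body (75 mm by 190 mm) begins 51 mm behind the grasp point.
Start: joints at [1.15, 0.22, 1.526, -0, 1.395, -0.126], TCP at [0.182, 0.598, 0.223] pointing down, gripper open.
Joint ranges: [-2.98, 2.98], [-0.91, 2.08], [0.09, 2.57], [-1.24, 4.39], [0.2, 2.65], [-2.68, 2.68]. Speed limits (rad/s): [2.57, 2.57, 3.01, 3.14, 3.14, 3.14].

### API

Orientations are given as a 3x3 rotation matrix whose columns are the frame's x, y, z axes.
In Python, from plant import robot gives the robot as it stands.
- The arm moves only by the tool arm_command, never from a script. Its argument "motion" is a list that holds one entry, the list of rows, each a list of 5 numbers: the shift along the tool's x, y, z in mm, then the turn about the tool's z in degrees, then the finger opening in mm, from 0 to 87. A call has 1 to 12 rows; each row shifts and turns the commanded pose from where the row before left it, along the tool's axes as they then stand; what a row does not reach is not made up. A row lasts 1/12 s, in which the tool goes at most 41.7 mm and 7.16 degrees, less where a joint would pass 70% of its speed; a pose out of reach is approached as far as the arm can. A call with a gripper value outside its range is refused whole. The fingers move at their own pace and stop on an object; "grip_force" is the grip in N (left out, the last holds). Time passes only in rows, so rows that do not move let the fingers close. It gives the time, the measured TCP pose, the force, the opening and the grip force at its end, in the units of the state.
- robot.read_state(): the state, without advancing time (a new reading comes with each control period).
- robot.camera(name): name is "scene" or "side" or "wrist"; returns the picture (480x640x3 uint8, red, green, blue); there is no depth.
- robot.get_calibration(name): a dict with "fx", "fy", "cx", "cy" (pixels), "k1" (the pictures are not rectified: a ray, as slopes to the right and down, at radius r is drawn at 1 + k1 r^2 times it, then the intrinsics apply), "xyz" and "rotation" of the camera in the world. Camera axes: x right, y up, looking along -z (the intrinsics and any distortion apply to the point x, -y, -z); pixel columns grow to the right and rows downward; lengths in m; the calibration is good to about 2 mm. A picture is of the moment at which its call begins: read the wrist's pose just before it. get_calibration takes no time and is no camera call; for the wrist camera it gives the pose at the moment of the call.
- robot.job_done(): hands the job in; it is judged then, once.
The state is a dict: "time": time; "joint_pos": joint angles; "qvel": joint speeds; "joint_efforts": joint torques, N m; "tcp_pos": TCP position; "orientation": TCP orientation; "force": force on the tool from outside, world axes, zero at the start; "moment": the same for the moment, N m; "gripper_width": finger opening in m; "gripper_force": force on a finger pad.
Only numpy, scipy, OpenCV 4.12 (cv2) and the standard library are available. Lean on these libraries where they do the work, as an engineer would, in place of code of your own. Each camera call takes 0.05 s, during which the arm holds its last target. There are 200 camera calls.

## Working session

There is one attempt and no reset: what is moved stays moved. The work goes in short steps, Python scripts to look and compute and a tool call to move; the robot and the scene stay as the last step left them, time stands still between calls to the robot, and variables do not carry over. Pictures are saved under pics/ and viewed, at most 10 in all, crops included, and the job is handed in when it is done.

Besides the shell and the picture viewer there is one more tool, called by a JSON object that holds its "method" and its "body", one argument or row to a line. arm_command: Moves the arm, as the interface text tells. Its arguments: {"type":"object","properties":{"motion":{"type":"array","items":{"type":"array","items":{"type":"array","items":{"type":"number"}}}},"grip_force":{"type":"number"}},"required":["motion"]}

```bash
mkdir -p pics
cat > h.py <<'E'
import numpy as np, cv2
from plant import robot
def snap(n,f):
    c=robot.get_calibration(n); im=robot.camera(n); cv2.imwrite('pics/'+f,im[:,:,::-1]); return c,im
def ray(c,u,v):
    d=np.array([(u-c['cx'])/c['fx'],(v-c['cy'])/c['fy']]); s=d.copy()
    for _ in range(20): s=d/(1+c['k1']*(s@s))
    R=np.array(c['rotation']); return np.array(c['xyz']),R@np.array([s[0],-s[1],-1])
def onplane(c,u,v,z):
    o,d=ray(c,u,v); return o+d*(z-o[2])/d[2]
E
python3 - <<'E'
from h import *
import pickle
D={}
for n in ['scene','side','wrist']:
    D[n]=snap(n,n+'0.png'); print(n,D[n][0])
pickle.dump({k:v[0] for k,v in D.items()},open('cal0.pkl','wb'))
s=robot.read_state(); print(s['time'],s['tcp_pos'],s['orientation'])
E
```

```text
scene {'fx': 503.3412163549169, 'fy': 503.3412163549169, 'cx': 313.7601646410632, 'cy': 244.14259988190298, 'k1': -0.12358501080601396, 'xyz': array([ 1.30669548, -0.12188239,  0.99252502]), 'rotation': array([[ 0.18632244, -0.77653455,  0.60189537],
       [ 0.98243025,  0.14057629, -0.12275631],
       [ 0.0107123 ,  0.61419248,  0.78908355]])}
side {'fx': 611.266132658864, 'fy': 611.266132658864, 'cx': 319.0892146351306, 'cy': 241.23355569792292, 'k1': -0.18956421625094083, 'xyz': array([ 0.31196347, -0.89805494,  0.8082596 ]), 'rotation': array([[ 0.95835225,  0.18079034, -0.22107877],
       [-0.28538026,  0.57665755, -0.76552216],
       [-0.01091227,  0.7967314 ,  0.60423505]])}
wrist {'fx': 391.80585191799537, 'fy': 391.80585191799537, 'cx': 327.31281939902726, 'cy': 242.06478614412205, 'k1': -0.07940950740957692, 'xyz': array([0.10788272, 0.61831312, 0.38413908]), 'rotation': array([[ 2.90855036e-01, -9.19292822e-01, -2.65149118e-01],
       [ 9.56766864e-01,  2.79254567e-01,  8.13268438e-02],
       [-7.19081478e-04, -2.77340212e-01,  9.60771507e-01]])}
0.15 [0.18142137 0.59760472 0.22171203] [[-9.56867004e-01  2.90525737e-01 -5.76324753e-04]
 [ 2.90526263e-01  9.56866085e-01 -1.33654540e-03]
 [ 1.63164773e-04 -1.44633367e-03 -9.99998941e-01]]
```

View pics/scene0.png

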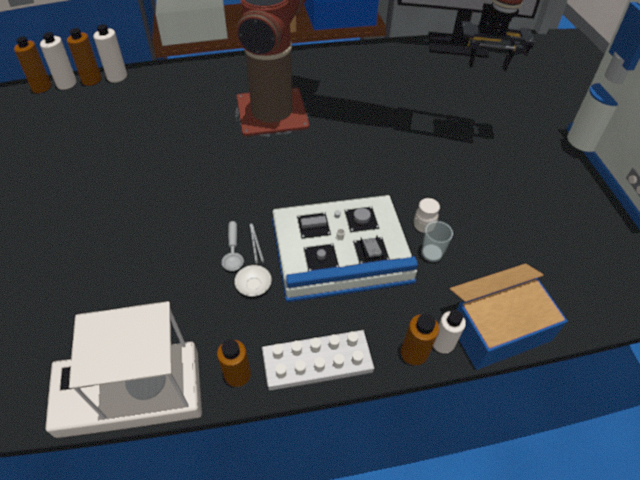

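View pics/side0.png

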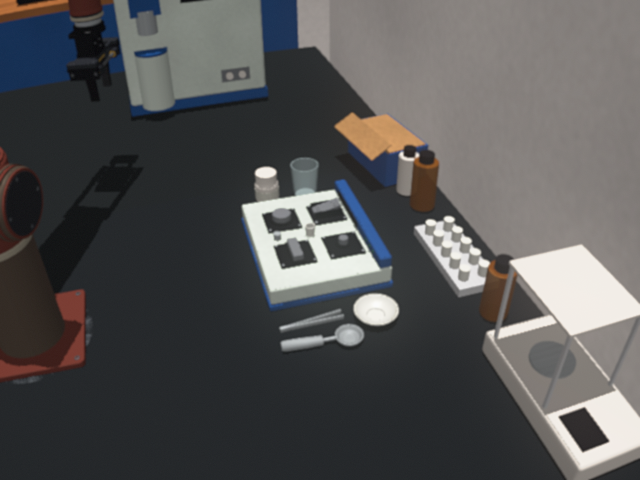

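Scene view: the bar key is at about (313,222), the large key (361,215), the small vent key (321,255) and the rocker (372,247). The hood is along the lower edge, and the beaker and jar are at image right (+y). The side view agrees.

Run:
```python
from h import *
import pickle
C=pickle.load(open('cal0.pkl','rb'))
np.set_printoptions(precision=4,suppress=True)
for n,u,v,z in [('start',313,221,.072),('gas',361,214,.074),('vent',321,254,.074),('rock',372,247,.07),('crucible',340,235,.06),('FL',391,199,.05),('FR',274,208,.05)]:
    print(n,onplane(C['scene'],u,v,z))
for n,u,v,z in [('start',294,248,.072),('gas',282,214,.074),('vent',344,239,.074),('rock',326,207,.07)]:
    print(n,onplane(C['side'],u,v,z))
s=robot.read_state();R=s['orientation'];t=s['tcp_pos'];c=C['wrist']
print('cam in tool',R.T@(c['xyz']-t),'\n',R.T@c['rotation'])
```

```text
start [0.5349 0.0327 0.072 ]
gas [0.5352 0.1514 0.074 ]
vent [0.637  0.0319 0.074 ]
rock [0.6353 0.153  0.07  ]
crucible [0.5794 0.0899 0.06  ]
FL [0.4788 0.2473 0.05  ]
FR [ 0.4568 -0.0522  0.05  ]
start [0.528  0.0284 0.072 ]
gas [0.5329 0.1471 0.074 ]
vent [0.6302 0.0244 0.074 ]
rock [0.6312 0.15   0.07  ]
cam in tool [ 0.0764 -0.0018 -0.1624] 
 [[-0.0003  0.9607  0.2775]
 [ 1.      0.0005 -0.0006]
 [-0.0007  0.2775 -0.9607]]
```

{"method": "arm_command", "body": {
  "motion": [
    [[-26,-18.6,-1.4,0,0],[-26,-18.6,-1.4,0,0],[-26,-18.6,-1.4,0,0],[-26,-18.6,-1.4,0,0],[-26,-18.6,-1.4,0,0],[-26,-18.6,-1.4,0,0],[-26,-18.6,-1.4,0,0],[-26,-18.6,-1.4,0,0],[-26,-18.6,-1.4,0,0],[-26,-18.6,-1.4,0,0]]
  ]
}}

```text
time: 0.98
tcp_pos: [0.3769, 0.3431, 0.2364]
orientation: [[-0.957, 0.29, -0.0], [0.29, 0.957, -0.0], [0.0, -0.0, -1.0]]
force: [0.6, 0.7, -0.3]
gripper_width: 0.0283
gripper_force: 0.0
```

{"method": "arm_command", "body": {
  "motion": [
    [[-26,-18.6,-1.4,0,0],[-26,-18.6,-1.4,0,0],[-26,-18.6,-1.4,0,0],[-26,-18.6,-1.4,0,0],[-26,-18.6,-1.4,0,0],[-26,-18.6,-1.4,0,0],[-26,-18.6,-1.4,0,0],[-26,-18.6,-1.4,0,0],[-26,-18.6,-1.4,0,0],[-26,-18.6,-1.4,0,0],[0,0,0,-6.5,0],[0,0,0,-6.5,0]]
  ]
}}

```text
time: 1.98
tcp_pos: [0.5718, 0.089, 0.2499]
orientation: [[-0.998, 0.066, -0.001], [0.066, 0.998, -0.0], [0.001, -0.0, -1.0]]
force: [0.0, -0.6, 0.2]
gripper_width: 0.0003
gripper_force: 0.0
```

Run:
```python
from h import *
import pickle
c,im=snap('wrist','w1.png'); pickle.dump(c,open('cw1.pkl','wb'))
s=robot.read_state(); print(s['time'],s['tcp_pos'],s['orientation'],s['force'],s['gripper_width'],s['joint_pos'])
```

```text
2.0333 [0.57134064 0.08976368 0.24989477] [[-9.98330002e-01  5.77577990e-02 -1.11513638e-03]
 [ 5.77579043e-02  9.98330617e-01 -6.24356128e-05]
 [ 1.10966864e-03 -1.26739286e-04 -9.99999376e-01]] [-0.38429283  0.63165872 -0.48415375] 0.00040935418027790335 [ 1.95350941e-02  9.33020085e-02  1.61756556e+00 -4.10363296e-05
  1.43184123e+00 -1.49346550e+00]
```

View pics/w1.png

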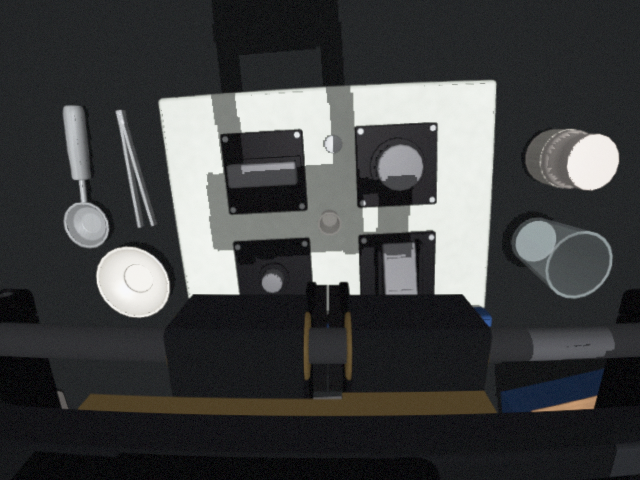

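Wrist view shows the bar key at (262,173), the large key (401,167), the vent key (272,283) and the rocker (399,270), part hidden by the gripper. The plate corner screws are visible, so I'll fit the console pose from them.

Run:
```python
from h import *
import pickle
np.set_printoptions(precision=4,suppress=True)
c=pickle.load(open('cw1.pkl','rb'))
im=cv2.imread('pics/w1.png'); g=cv2.cvtColor(im,cv2.COLOR_BGR2GRAY)
gr=[(225,139),(298,134),(233,210),(303,206),(361,131),(433,128),(363,202),(433,200),(365,240),(432,237),(239,245),(306,243)]
P=[]
for u,v in gr:
    w=g[v-5:v+6,u-5:u+6].astype(float); w=np.clip(w-90,0,None); y,x=np.mgrid[v-5:v+6,u-5:u+6]
    p=np.array([(w*x).sum(),(w*y).sum()])/w.sum() if w.sum()>0 else np.array([u,v])
    P.append(onplane(c,*p,.056)[:2])
P=np.array(P)
# local coordinates: plate centre +- s
cen=[(-50,-60)]*4+[(-50,60)]*4+[(50,60)]*2+[(50,-60)]*2
sg=[(-1,-1),(-1,1),(1,-1),(1,1)]*2+[(-1,-1),(-1,1)]*2
best=None
for s in np.arange(26,36,.5):
    L=(np.array(cen)+s*np.array(sg))/1000
    Lm,Pm=L.mean(0),P.mean(0); H=(L-Lm).T@(P-Pm); a=np.arctan2(H[0,1]-H[1,0],H[0,0]+H[1,1])
    R=np.array([[np.cos(a),-np.sin(a)],[np.sin(a),np.cos(a)]]); t=Pm-R@Lm; r=P-(L@R.T+t)
    e=np.sqrt((r**2).sum(1).mean())
    if best is None or e<best[0]: best=(e,s,a,t,r)
e,s,a,t,r=best; print('rms',e,'s',s,'yaw deg',np.degrees(a),'centre',t); print(np.round(r*1000,1).tolist())
R=np.array([[np.cos(a),-np.sin(a)],[np.sin(a),np.cos(a)]])
for n,l in dict(start=(-.05,-.06),gas=(-.05,.06),vent=(.05,-.06),rock=(.05,.06),raised=(.07,.06)).items(): print(n,R@l+t)
for n,u,v,z in [('start',262,173,.072),('gas',401,167,.074),('vent',272,283,.074)]: print(n,onplane(c,u,v,z))
print('cruc/pellet',onplane(c,330,221,.074),onplane(c,333,144,.064))
z=cv2.resize(im[220:310,340:460],(800,600),interpolation=cv2.INTER_CUBIC); cv2.imwrite('pics/w1z.png',z)
b=cv2.imread('pics/scene0.png'); cv2.imwrite('pics/s0z.png',cv2.resize(b[190:300,265:425],(800,550),interpolation=cv2.INTER_CUBIC))
```

```text
rms 0.0018875718566144029 s 33.5 yaw deg -0.61748520998421 centre [0.5807 0.094 ]
[[1.3, -1.6], [-0.2, -1.4], [1.4, -1.6], [-0.7, 1.1], [0.6, 0.1], [0.9, -0.9], [-1.0, 1.7], [-0.3, -0.3], [0.8, -0.2], [1.3, 0.3], [-4.1, 0.8], [0.0, 2.1]]
start [0.53   0.0346]
gas [0.5313 0.1546]
vent [0.63   0.0335]
rock [0.6313 0.1535]
raised [0.6513 0.1533]
start [0.5274 0.034  0.072 ]
gas [0.53   0.1537 0.074 ]
vent [0.6287 0.0324 0.074 ]
cruc/pellet [0.5734 0.0899 0.074 ] [0.5075 0.0969 0.064 ]
```

View pics/s0z.png

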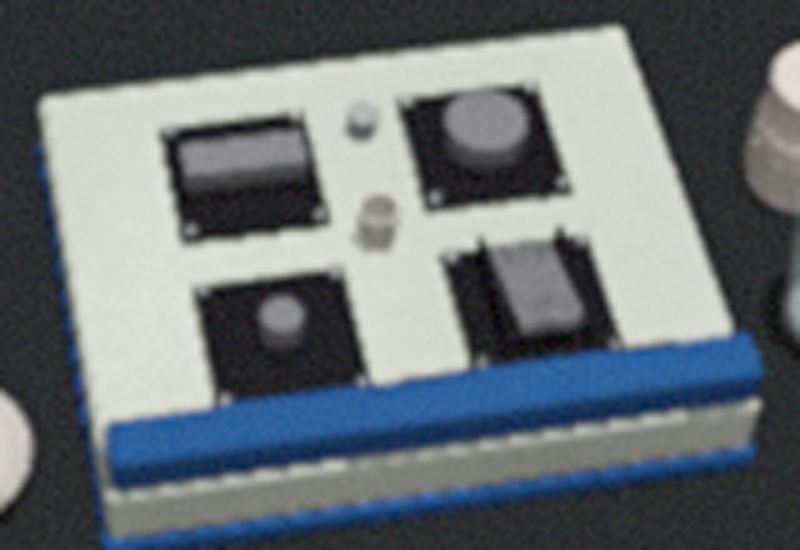

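Zoomed scene: the paddle sits between thin cheeks and its raised half faces the hood. Everything agrees within about 3 mm. I'll turn the tool 90° so that its narrow side (19 mm) lies across the paddle.

{"method": "arm_command", "body": {
  "motion": [
    [[0,0,0,7.1,0],[0,0,0,7.1,0],[0,0,0,7.1,0],[0,0,0,7.1,0],[0,0,0,7.1,0],[0,0,0,7.1,0],[0,0,0,7.1,0],[0,0,0,7.1,0],[0,0,0,7.1,0],[0,0,0,7.1,0],[0,0,0,7.1,0],[0,0,0,7.1,0]]
  ]
}}

```text
time: 3.03
tcp_pos: [0.5708, 0.0913, 0.2503]
orientation: [[-0.007, 1.0, -0.0], [1.0, 0.007, 0.0], [0.0, -0.0, -1.0]]
force: [0.2, 0.4, 0.7]
gripper_width: 0.0005
gripper_force: 0.0
```

{"method": "arm_command", "body": {
  "motion": [
    [[0,0,0,2.1,0],[16,21,0,0,0],[16,21,0,0,0],[16,21,0,0,0],[15,21,20,0,0],[0,0,25,0,0],[0,0,25,0,0],[0,0,25,0,0],[0,0,25,0,0],[0,0,20,0,0],[0,0,0,0,0],[0,0,0,0,0]]
  ]
}}

```text
time: 4.03
tcp_pos: [0.655, 0.1524, 0.109]
orientation: [[0.022, 1.0, -0.004], [1.0, -0.022, -0.0], [-0.001, -0.004, -1.0]]
force: [0.6, 0.0, 0.3]
gripper_width: 0.0005
gripper_force: 0.0
```

Run:
```python
from h import *
c,im=snap('wrist','w2.png')
c2,im2=snap('scene','s2.png'); c3,im3=snap('side','d2.png')
a=cv2.resize(im2[180:300,320:420],(400,480),interpolation=cv2.INTER_CUBIC); b=cv2.resize(im3[130:250,270:370],(400,480),interpolation=cv2.INTER_CUBIC)
cv2.imwrite('pics/m2.png',np.hstack([a,b])[:,:,::-1])
s=robot.read_state(); print(s['time'],s['tcp_pos'],s['orientation'],s['force'])
```

```text
4.1833 [0.65776982 0.15251483 0.11294173] [[ 2.13114871e-02  9.99766848e-01  3.47410583e-03]
 [ 9.99772786e-01 -2.13128991e-02  3.69920568e-04]
 [ 4.43877588e-04  3.46543291e-03 -9.99993897e-01]] [-0.02180695  1.07222261  0.0856902 ]
```

View pics/w2.png

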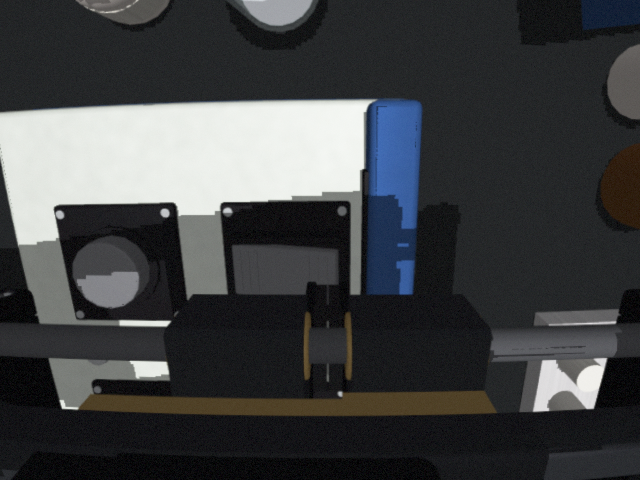

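View pics/m2.png

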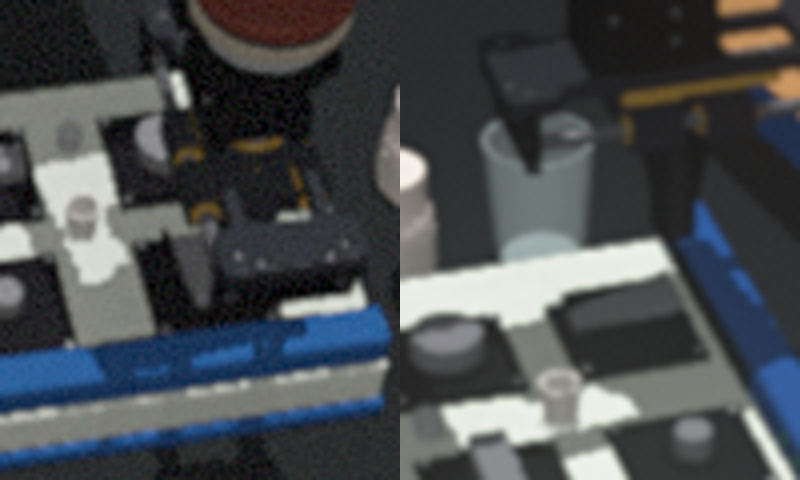

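Wrist view: the raised paddle end is at about (338,248) and the gripper sits over columns 308–350. Hood begins at column 367. I'll check lateral alignment numerically.

Run:
```python
from h import *
np.set_printoptions(precision=4,suppress=True)
c=robot.get_calibration('wrist')
for n,u,v,z in [('raised end left corner',338,250,.078),('low end left corner',234,246,.062),('scr back-left',342,211,.056),('scr front-left',228,212,.056),('hood front',367,200,.075),('gas',108,273,.074)]: print(n,onplane(c,u,v,z))
s=robot.read_state()
def proj(c,p):
    q=np.array(c['rotation']).T@(p-np.array(c['xyz'])); a=np.array([q[0],-q[1]])/-q[2]; a=a*(1+c['k1']*(a@a)); return a*c['fx']+[c['cx'],c['cy']]
for n in ['scene','side','wrist']: print(n,proj(robot.get_calibration(n),s['tcp_pos']))
```

```text
raised end left corner [0.6631 0.1657 0.078 ]
low end left corner [0.6042 0.1645 0.062 ]
scr back-left [0.6663 0.1821 0.056 ]
scr front-left [0.601  0.1831 0.056 ]
hood front [0.6786 0.1915 0.075 ]
gas [0.534  0.1538 0.074 ]
scene [376.3113 243.1303]
side [337.47   187.5848]
wrist [329.0392 300.8935]
```

{"method": "arm_command", "body": {
  "motion": [
    [[0,0,10,0,0],[0,0,10,0,0],[0,0,8,0,0],[0,0,4,0,0],[0,0,3,0,0],[0,0,3,0,0],[0,0,2,0,0],[0,0,0,0,0],[0,0,0,0,0]]
  ]
}}

```text
time: 4.93
tcp_pos: [0.6563, 0.1522, 0.0706]
orientation: [[0.021, 1.0, -0.0], [1.0, -0.021, 0.0], [0.0, -0.0, -1.0]]
force: [1.6, 0.1, 1.4]
gripper_width: 0.0006
gripper_force: 0.7
```

{"method": "arm_command", "body": {
  "motion": [
    [[0,0,2,0,0],[0,0,1,0,0],[0,0,1,0,0],[0,0,1,0,0],[0,0,0,0,0],[0,0,0,0,0]]
  ]
}}

```text
time: 5.43
tcp_pos: [0.6567, 0.1523, 0.067]
orientation: [[0.021, 1.0, 0.001], [1.0, -0.021, -0.0], [-0.0, 0.001, -1.0]]
force: [-2.1, -0.8, 9.6]
gripper_width: 0.0003
gripper_force: 4.2
```

{"method": "arm_command", "body": {
  "motion": [
    [[0,0,1,0,0],[0,0,1,0,0],[0,0,0,0,0],[0,0,0,0,0],[0,0,0,0,0]]
  ]
}}

```text
time: 5.85
tcp_pos: [0.6568, 0.1523, 0.0667]
orientation: [[0.021, 1.0, 0.001], [1.0, -0.021, -0.0], [-0.0, 0.001, -1.0]]
force: [-7.4, -2.0, 17.8]
gripper_width: 0.0004
gripper_force: 7.8
```

Force climbs with no travel, so the rocker is against its stop. Next I lift, move over the large key and check.

{"method": "arm_command", "body": {
  "motion": [
    [[0,0,-10,0,0],[0,0,-20,0,0],[0,0,-20,0,0],[0,-25,0,0,0],[0,-25,0,0,0],[0,-25,0,0,0],[0,-25,0,0,0],[0,-25,0,0,0],[0,0,0,0,0],[0,0,0,0,0]]
  ]
}}

```text
time: 6.68
tcp_pos: [0.5299, 0.155, 0.113]
orientation: [[0.02, 1.0, -0.002], [1.0, -0.02, -0.0], [-0.0, -0.002, -1.0]]
force: [0.4, 0.5, 0.5]
gripper_width: 0.0003
gripper_force: 0.0
```

Run:
```python
from h import *
c,im=snap('wrist','w3.png')
c3,im3=snap('side','d3.png')
a=cv2.resize(im[140:320,220:480],(400,277),interpolation=cv2.INTER_CUBIC); b=cv2.resize(im3[160:275,230:400],(400,271),interpolation=cv2.INTER_CUBIC)
cv2.imwrite('pics/m3.png',np.hstack([a[:271],b])[:,:,::-1])
s=robot.read_state(); print(s['time'],s['tcp_pos'],s['force'])
```

```text
6.7833 [0.53210984 0.15491422 0.1137998 ] [1.16354553 0.40060384 0.63882516]
```

View pics/m3.png

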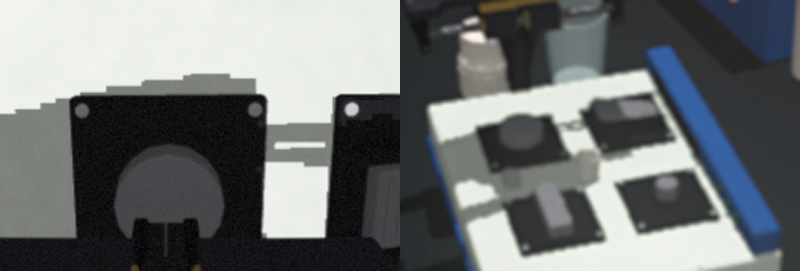

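The rocker is over (its near half is now raised) and the fingertips are centred on the large key. Pressing it.

{"method": "arm_command", "body": {
  "motion": [
    [[0,0,15,0,0],[0,0,15,0,0],[0,0,6,0,0],[0,0,3,0,0],[0,0,3,0,0],[0,0,3,0,0],[0,0,2,0,0],[0,0,1,0,0],[0,0,1,0,0],[0,0,0,0,0],[0,0,0,0,0]]
  ]
}}

```text
time: 7.7
tcp_pos: [0.532, 0.1548, 0.0662]
orientation: [[0.021, 1.0, 0.001], [1.0, -0.021, -0.0], [-0.0, 0.001, -1.0]]
force: [-5.1, -1.4, 10.8]
gripper_width: 0.0008
gripper_force: 5.1
```

{"method": "arm_command", "body": {
  "motion": [
    [[0,0,1,0,0],[0,0,1,0,0],[0,0,0,0,0],[0,0,0,0,0]]
  ]
}}

```text
time: 8.03
tcp_pos: [0.5321, 0.1548, 0.0659]
orientation: [[0.02, 1.0, 0.001], [1.0, -0.02, -0.0], [-0.0, 0.001, -1.0]]
force: [-11.7, -3.3, 23.4]
gripper_width: 0.0006
gripper_force: 11.4
```

The large key is at its stop. Lift and move to the bar key.

{"method": "arm_command", "body": {
  "motion": [
    [[0,0,-10,0,0],[0,0,-20,0,0],[0,0,-20,0,0],[-24,0,0,0,0],[-24,0,0,0,0],[-24,0,0,0,0],[-24,0,0,0,0],[-24,0,0,0,0],[0,0,0,0,0],[0,0,0,0,0]]
  ]
}}

```text
time: 8.87
tcp_pos: [0.5294, 0.0339, 0.1129]
orientation: [[0.023, 1.0, 0.001], [1.0, -0.023, 0.0], [0.0, 0.001, -1.0]]
force: [-0.7, -0.2, 0.6]
gripper_width: 0.0
gripper_force: 0.0
```

Run:
```python
from h import *
c,im=snap('wrist','w4.png')
c3,im3=snap('side','d4.png')
a=cv2.resize(im[60:320,160:520],(400,289)); b=cv2.resize(im3[160:283,230:400],(400,289),interpolation=cv2.INTER_CUBIC)
cv2.imwrite('pics/m4.png',np.hstack([a,b])[:,:,::-1])
s=robot.read_state(); print(s['time'],s['tcp_pos'],s['force'])
```

```text
8.9667 [0.52919675 0.03529677 0.11273907] [ 0.47925069  0.20498443 -0.10799671]
```

View pics/m4.png

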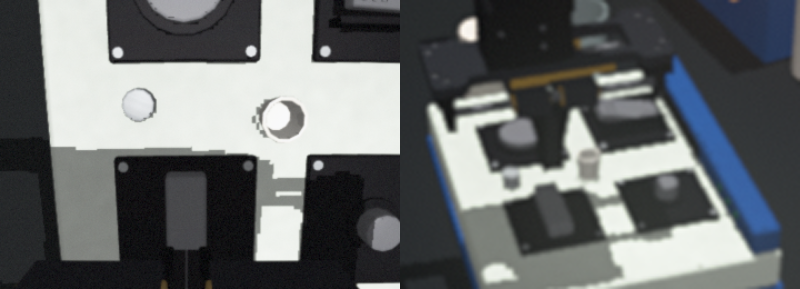

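The tips are centred on the bar key, the large key is in, and the crucible and pellet have not moved. Pressing the bar.

{"method": "arm_command", "body": {
  "motion": [
    [[0,0,15,0,0],[0,0,15,0,0],[0,0,7,0,0],[0,0,3,0,0],[0,0,3,0,0],[0,0,3,0,0],[0,0,2,0,0],[0,0,0,0,0],[0,0,0,0,0],[0,0,0,0,0]]
  ]
}}

```text
time: 9.8
tcp_pos: [0.5292, 0.0355, 0.0663]
orientation: [[0.021, 1.0, 0.0], [1.0, -0.021, 0.001], [0.001, 0.0, -1.0]]
force: [-5.9, 2.6, 11.1]
gripper_width: 0.0006
gripper_force: 5.4
```

{"method": "arm_command", "body": {
  "motion": [
    [[0,0,1,0,0],[0,0,1,0,0],[0,0,0,0,0],[0,0,0,0,0],[0,0,0,0,0]]
  ]
}}

```text
time: 10.22
tcp_pos: [0.5293, 0.0354, 0.066]
orientation: [[0.02, 1.0, 0.0], [1.0, -0.02, 0.001], [0.001, 0.0, -1.0]]
force: [-12.3, 3.3, 24.8]
gripper_width: 0.0008
gripper_force: 12.1
```

Fully down. Lift clear.

{"method": "arm_command", "body": {
  "motion": [
    [[0,0,-10,0,0],[0,0,-20,0,0],[0,0,-25,0,0],[0,0,-25,0,0],[0,0,-30,0,0],[0,0,-30,0,0],[0,0,-30,0,0],[0,0,0,0,0],[0,0,0,0,0],[0,0,0,0,0]]
  ]
}}

```text
time: 11.05
tcp_pos: [0.5289, 0.0348, 0.2323]
orientation: [[0.021, 1.0, 0.0], [1.0, -0.021, -0.0], [-0.0, 0.0, -1.0]]
force: [-0.2, -0.0, -0.9]
gripper_width: 0.0001
gripper_force: 0.0
```

Run:
```python
from h import *
c,im=snap('side','d5.png'); c2,i2=snap('scene','s5.png')
f=lambda i:cv2.resize(i,(400,300),interpolation=cv2.INTER_CUBIC)
cv2.imwrite('pics/m5.png',np.hstack([f(im[150:285,230:410]),f(i2[180:300,265:425])])[:,:,::-1])
s=robot.read_state(); print(s['time'],s['tcp_pos'],s['force'])
```

```text
11.15 [0.528014   0.03491426 0.23087703] [-0.59004251  0.34000788 -0.49038476]
```

View pics/m5.png

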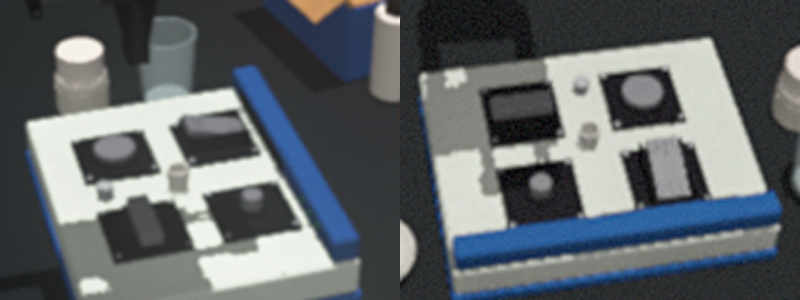

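The rocker is over, the large key is in, the bar is up, the vent key is out and the loose things are in place.

```bash
python3 -c "
from plant import robot
print(robot.job_done())"
```

```text
the job is handed in; nothing more can be done
None
```

I tipped the rocker fully over, pushed the large key in so it stayed, then pressed the bar key down and let it come back up, and handed the job in at about 11 s; the final pictures showed the vent key out and the crucible and pellet in place, but the hand-in returned no verdict.

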